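# Close a tilted die with its cover slide

## Task

Put the square ceramic blank into the square cavity of the tilted stage so that it lies fully home, and let go of it. Then take the steel cover slide, tilt it to the slope of the stage and hold it flush on the sloped face, squared up with the plate and covering the whole cavity, pressing on it noticeably rather than letting it just rest there. Finish while still gripping the slide and holding it there; leave everything else on the bench where it is.

Things in the scene. Friction and masses are not known exactly. Their poses are not given: they have to be found in the camera images.
- blank: the square blank: white ceramic tile 44 x 44 mm, 8 mm thick, lying flat on the bench. Origin at the centre of its underside, z up through its thickness, x and y along its edges. The only square one of three white ceramic blanks
- slide: the cover slide: flat steel plate 82 mm (x) by 76 mm (y), 5 mm thick, lying flat on the bench, on top an upright grip rib, 46 mm long in x, 14 mm thick in y, up to 37 mm above the plate's underside. About 160 g. Origin at the centre of its flat underside, z up through the rib. Pinch the rib across its 14 mm. It is the same turned half round
- stage_base: fixed grey base of the tilting stage, 130 x 110 mm, 16 mm thick. Origin at the centre of its underside. The plate is hinged along its near (-x) side, 36 mm above the bench, between two low cheeks with black lock knobs (they reach 65 mm off centre in y); the plate's far (+x) side is raised
- tilt: the aluminium plate of the stage, 110 mm (x, up the slope) by 100 mm (y, level, along the hinge), 20 mm thick. Origin on the hinge line, midway, at its underside; z points out of its upper face, which leans towards the robot, 0.20 to 0.40 rad from level, different every time and locked: it does not give when pressed. In its face, centred 55 mm from the hinge, is the square cavity
- stage_face (a point): centre of the mouth of the square cavity (48 x 48 mm, 10 mm deep, its top edge chamfered out to 54 mm), level with the plate's sloped face; axes as those of the plate (z out of the face, x up the slope, y level). A finger slot, 32 mm wide in x and 14 mm deep, runs from the cavity out through both y edges of the plate: fingers closing along y can lower the blank right in and open there
- cavity_floor (a point): centre of the cavity's floor, 10 mm below stage_face along its z; same axes. A seated blank lies with its underside here and its top 2 mm below the face, with 2 mm of play on each side. The floor reaches 17 mm either way in y; beyond are the deeper finger slots
- disc: round ceramic blank, a white disc 46 mm across and 8 mm thick, lying flat; not wanted in this job. Origin at the centre of its underside
- strip: oblong ceramic blank, 60 x 24 mm and 8 mm thick, white, lying flat; not wanted. Origin at the centre of its underside
- bur_stand: stepped round grey stand full of small burs, 100 mm across, 82 mm high with the burs; a bystander. Origin at the centre of its underside
- primer: small amber bottle, 40 mm across, 85 mm high; a bystander. Origin at the centre of its underside
- jar: white jar, 60 mm across, 55 mm high; a bystander. Origin at the centre of its underside
- brush: small brush lying flat, about 160 mm long; a bystander. Origin at its underside
- cup: small glass cup, 64 mm across, 50 mm high; a bystander. Origin at the centre of its underside
Things that resemble listed ones, but are neither listed nor needed, are in the scene too. Leave any black or turquoise look-alike of the blank alone. What is shaped like the slide but pink is not meant.

How it is judged:
By the outcome, as a careful person would: the job done as asked, in the order asked, and still so for the second after the job is handed in, while the arm keeps its last pose, push and grip.
It also fails if it takes over 64 s, if anything falls off the work surface, if the arm or the gripper's body presses on something with over 40 N, if the wrist force passes 120 N, or if a joint passes its speed limit or range.

## Robot

A 6-joint arm with a two-finger parallel gripper is mounted at the origin on the work surface. World frame = base frame: x ahead of the robot, y to its left, z up, the work surface at z = 0. Lengths are in m, angles in rad, forces in N, time in s.
With the tool pointing down it reaches from about 0.425 to 0.95 m from the base axis. Payload 14.7 kg.
Tool frame: the origin (TCP) lies on the centre line of the jaws, within the pads' length; the fingertips stand 25 mm ahead of it and the grasp point (between the pads) lies 6 mm ahead of it; x points along the fingers, y is the direction in which the jaws open and shut, and the axes are right-handed (so a half turn about x gives the same grasp; the last joint's range is limited). The gripper opens to 85 mm and grips with 20 to 120 N. Pads are 22 mm wide; open, the fingers measure 114 mm over their backs; the gripper's body (76 mm by 85 mm) begins 54 mm behind the grasp point. The pads swing forward as they close: fully open they stand 13 mm farther back than shut.
Start: joints at [1.115, 0.48, 1.596, -0, 1.065, -0.047], TCP at [0.258, 0.596, 0.256] pointing down, gripper open.
Joint ranges: [-2.75, 2.75], [-0.82, 2.05], [0.23, 2.67], [-1.56, 4.7], [0.09, 2.69], [-2.92, 2.92]. Speed limits (rad/s): [1.89, 1.89, 2.39, 3.01, 3.01, 3.01].

## Interface

Orientations are given as a unit quaternion [x, y, z, w].
In Python, from workcell import robot gives the robot as it stands.
- The arm moves only by the shell command python3 -m handwheel 'ROWS' [FORCE]. ROWS is JSON, a list of rows, each an object of numbers: "x", "y", "z": the shift along the world's x, y, z in cm; "turn": the turn about the world's z in rad; "jaw": the opening, from 0 (shut) to 1 (fully open). In form: [{"x": .., "y": .., "z": .., "turn": .., "jaw": ..}, ...]. A call has 1 to 12 rows; each row shifts and turns the commanded pose from where the row before left it; what a row does not reach is not made up. A row lasts 1/12 s, in which the tool goes at most 41.7 mm and 7.16 degrees, less where a joint would pass 70% of its speed; a pose out of reach is approached as far as the arm can. A call with a gripper value outside its range is refused whole. The fingers move at their own pace and stop on an object; FORCE is the grip in N (left out, the last holds). Time passes only in rows, so rows that do not move let the fingers close. It gives the time, the measured TCP pose, the force and the opening at its end, in the units of the state.
- robot.observe(): the state, without advancing time (a new reading comes with each control period).
- robot.get_image(name): name is "side" or "top" or "wrist"; returns the picture (400x640x3 uint8, red, green, blue); there is no depth.
- robot.calibration(name): a dict with "vertical_fov" (degrees; the focal length in pixels is half the picture's height over the tangent of half this angle, whatever the lens; pixels are square), "cx", "cy" (the principal point, pixels), "extrinsics" (4x4, takes a point from camera to world coordinates). Camera axes: x right, y down, z forward; pixel columns grow to the right and rows downward; lengths in m; the calibration is good to about 2 mm. A picture is of the moment at which its call begins: read the wrist's pose just before it. calibration takes no time and is no camera call; for the wrist camera it gives the pose at the moment of the call.
- robot.job_done(): hands the job in, once; it reports no verdict.
The state is a dict: "time_s": time; "joint_positions": joint angles; "qvel": joint speeds; "tau": joint torques, N m; "ee_pos": TCP position; "ee_rot": TCP orientation; "wrist_force": force on the tool from outside, world axes, zero at the start; "torque": the same for the moment, N m; "gripper_width": finger opening in m.
Only numpy, scipy, OpenCV 4.12 (cv2) and the standard library are available. Lean on these libraries where they do the work, as an engineer would, in place of code of your own. Each camera call takes 0.05 s, during which the arm holds its last target. There are 200 camera calls.

## Working session

There is one attempt and no reset: what is moved stays moved. The work goes in short steps, Python scripts to look and compute and a shell command to move; the robot and the scene stay as the last step left them, time stands still between calls to the robot, and variables do not carry over. Pictures are saved under pics/ and viewed, about 8 in all and at most 12, crops included, and the job is handed in when it is done.

```bash
ls; mkdir -p pics; cat > h.py <<'E'
import numpy as np, cv2, json
from workcell import robot
from scipy.spatial.transform import Rotation as R
def cal(n):
    c=robot.calibration(n); f=200/np.tan(np.radians(c["vertical_fov"])/2)
    return f,c["cx"],c["cy"],np.array(c["extrinsics"])
def ray(C,u,v):
    f,cx,cy,E=C; d=E[:3,:3]@np.array([(u-cx)/f,(v-cy)/f,1]); return E[:3,3],d
def onz(C,u,v,z):
    o,d=ray(C,u,v); return o+d*(z-o[2])/d[2]
def proj(C,P):
    f,cx,cy,E=C; p=(np.atleast_2d(P)-E[:3,3])@E[:3,:3]; return np.c_[f*p[:,0]/p[:,2]+cx,f*p[:,1]/p[:,2]+cy]
def shot(n,fn):
    C=cal(n); im=robot.get_image(n); cv2.imwrite(f"pics/{fn}.png",im[:,:,::-1]); np.savez(f"pics/{fn}.npz",E=C[3],k=np.array(C[:3])); return im,C
def load(fn):
    z=np.load(f"pics/{fn}.npz"); return cv2.imread(f"pics/{fn}.png")[:,:,::-1].copy(),(*z["k"],z["E"])
E
python3 - <<'E'
from h import *
s=robot.observe(); print({k:np.round(v,3).tolist() for k,v in s.items()})
for n in("top","side","wrist"):
    im,C=shot(n,n+"0"); print(n,np.round(C[0],1),C[1],C[2],np.round(C[3],3).tolist())
E
```

```text
pics
{'time_s': 0.0, 'joint_positions': [1.115, 0.481, 1.597, 0.0, 1.065, -0.047], 'qvel': [-0.001, -0.0, 0.001, 0.0, 0.001, 0.001], 'tau': [0.002, -95.066, -43.02, -0.0, 0.012, -0.0], 'ee_pos': [0.258, 0.596, 0.256], 'ee_rot': [0.143, 0.692, -0.144, 0.692], 'wrist_force': [-0.176, 0.356, -0.478], 'torque': [0.019, 0.023, 0.038], 'gripper_width': 0.086}
top 405.6 320.44089172994427 200.78168678375093 [[0.026, -0.987, 0.16, 0.342], [-0.999, -0.029, -0.019, -0.034], [0.024, -0.159, -0.987, 1.205], [0.0, 0.0, 0.0, 1.0]]
side 393.2 320.532735246066 203.45807929587255 [[0.883, -0.337, 0.327, 0.203], [-0.469, -0.629, 0.62, -0.646], [-0.003, -0.7, -0.714, 0.744], [0.0, 0.0, 0.0, 1.0]]
wrist 335.6 320.85197596080127 195.8130684535884 [[0.397, 0.883, 0.251, 0.196], [0.918, -0.382, -0.11, 0.623], [-0.002, 0.274, -0.962, 0.374], [0.0, 0.0, 0.0, 1.0]]
```

```bash
python3 -c "
import cv2,numpy as np
a=cv2.imread('pics/top0.png');b=cv2.imread('pics/side0.png')
cv2.imwrite('pics/top0v.png',cv2.resize(a,(800,500)));cv2.imwrite('pics/side0v.png',cv2.resize(b,(800,500)))"
```

```text
(no output)
```

View pics/top0v.png

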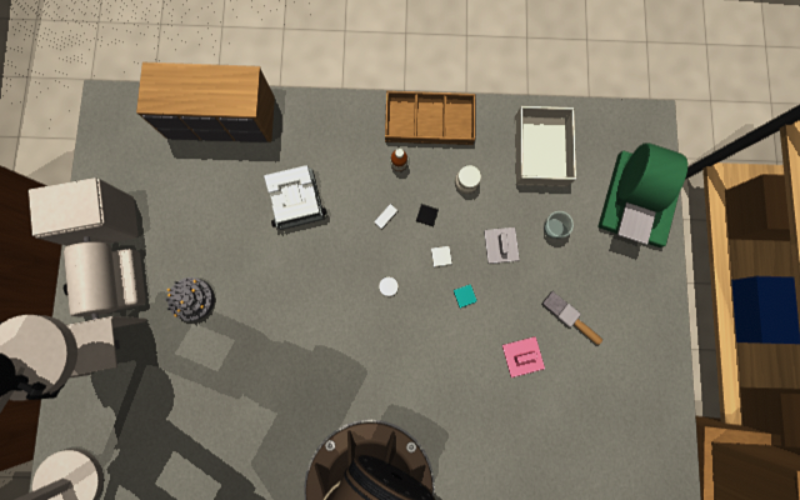

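View pics/side0v.png

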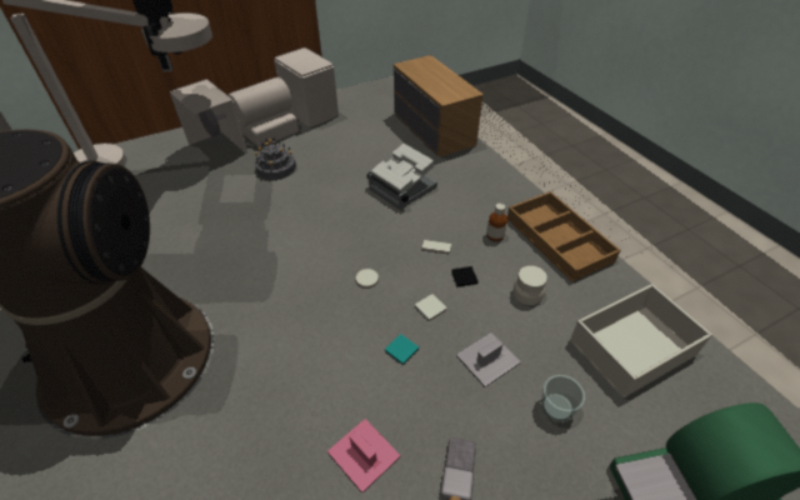

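Top view (800x500 scale): white square blank at (442,257), disc (388,286), strip (386,216), black (427,215) and turquoise (465,296) look-alikes; steel slide (502,245), pink look-alike (523,357); stage (294,198). The wanted ones are the white square and the grey ribbed plate.

```bash
python3 - <<'E'
from h import *
im,C=load("top0")
g=cv2.cvtColor(im,cv2.COLOR_RGB2HSV)
for name,(x,y,r),z,lo,hi in [("blank",(353,205,16),.008,(0,0,195),(180,60,255)),("slide",(401,196,22),.005,(0,0,140),(180,60,255)),("strip",(309,173,16),.008,(0,0,195),(180,60,255))]:
    m=cv2.inRange(g,lo,hi); k=np.zeros_like(m); k[y-r:y+r,x-r:x+r]=255; m&=k
    cs,_=cv2.findContours(m,cv2.RETR_EXTERNAL,cv2.CHAIN_APPROX_NONE); c=max(cs,key=cv2.contourArea)
    P=np.array([onz(C,u,v,z)[:2] for u,v in c[:,0].astype(float)],np.float32)
    (cx,cy),(w,h),a=cv2.minAreaRect(P); print(name,cv2.contourArea(c),round(cx,4),round(cy,4),round(w,4),round(h,4),round(a,1))
a=cv2.resize(im[165:230,320:435],None,fx=5,fy=5,interpolation=cv2.INTER_CUBIC)
b=cv2.resize(im[125:190,200:270],None,fx=5,fy=5,interpolation=cv2.INTER_CUBIC)
s,_=load("side0"); c=cv2.resize(s[110:170,285:360],None,fx=5,fy=5,interpolation=cv2.INTER_CUBIC)
H=np.zeros((325+325,800,3),np.uint8); H[:325,:575]=a; H[325:,:350]=b; H[325:625,360:735]=c
cv2.imwrite("pics/crop1.png",H[:600,:,::-1])
E
```

```text
blank 172.0 0.5272 -0.1546 0.0423 0.0421 10.0
slide 617.5 0.5583 -0.3006 0.084 0.0759 6.6
strip 119.5 0.6212 -0.0187 0.022 0.0576 50.9
```

View pics/crop1.png

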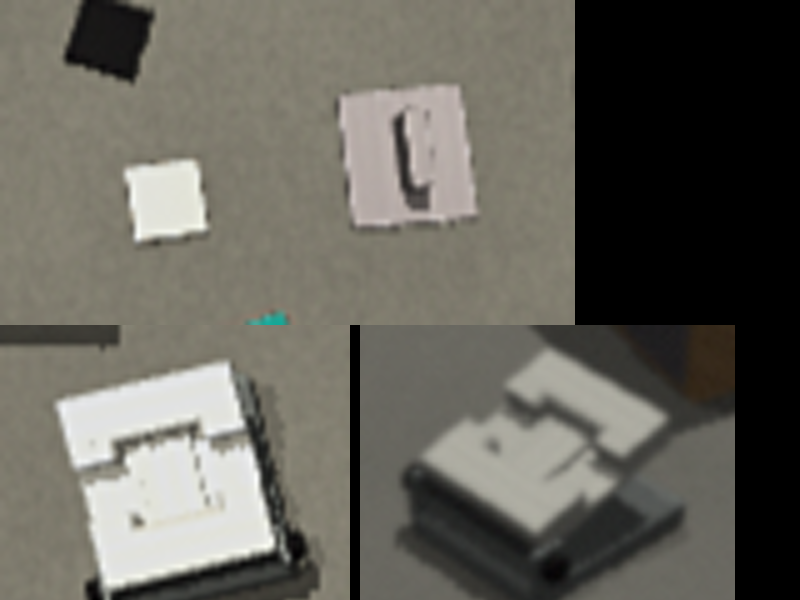

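```bash
python3 - <<'E'
from h import *
T=load("top0")[1];S=load("side0")[1]
def tri(a,b):
    o1,d1=ray(T,*a);o2,d2=ray(S,*b);d1/=np.linalg.norm(d1);d2/=np.linalg.norm(d2)
    A=sum(np.eye(3)-np.outer(d,d) for d in(d1,d2));B=sum((np.eye(3)-np.outer(d,d))@o for o,d in((o1,d1),(o2,d2)))
    p=np.linalg.solve(A,B);return p,np.linalg.norm(np.cross(p-o1,d1))*2
t=[(211.4,140.6),(246,132.4),(255.6,170.6),(220,178)]
s=[(322.6,115),(346.6,128),(321,151.6),(296,137)]
P=[]
for a,b in zip(t,s):
    p,e=tri(a,b);P.append(p);print(p.round(4),round(e,4))
P=np.array(P);print("c",P.mean(0));up=(P[0]+P[1]-P[2]-P[3])/2;y=(P[0]+P[3]-P[1]-P[2])/2
print(up,np.linalg.norm(up),"tilt",np.arctan2(up[2],np.hypot(*up[:2])),"yaw",np.arctan2(up[1],up[0]),y,np.linalg.norm(y),np.arctan2(-y[0],y[1]))
s=robot.observe();q=R.from_quat(s["ee_rot"]).as_matrix();print(q.round(3))
E
```

```text
[0.6889 0.2598 0.0805] 0.001
[0.7154 0.162  0.0843] 0.001
[0.613  0.1323 0.056 ] 0.0055
[0.5868 0.2356 0.0498] 0.0003
c [0.65101735 0.19743104 0.06765121]
[0.10227845 0.02694553 0.02952921] 0.10981309674307635 tilt 0.272255251372393 yaw 0.25759934068530943 [-0.02633034  0.1005023  -0.00497485] 0.10401321115123796 0.25622873406694135
[[-0.     0.397  0.918]
 [-0.001  0.918 -0.397]
 [-1.    -0.001 -0.   ]]
```

```bash
python3 -m handwheel '[{"x":2,"y":-3.5,"turn":0.03},{"x":2,"y":-3.5,"turn":0.03},{"x":2,"y":-3.5,"turn":0.03},{"x":2,"y":-3.5,"turn":0.03},{"x":2,"y":-3.5,"turn":0.03},{"x":2,"y":-3.5,"turn":0.03},{"x":2,"y":-3.5,"turn":0.03},{"x":2,"y":-3.5,"turn":0.03},{"x":2,"y":-3.5,"turn":0.03},{"x":2,"y":-3.5,"turn":0.03},{"x":2,"y":-3.5,"turn":0.03},{"x":2,"y":-3.5,"turn":0.03}]' 20
python3 -m handwheel '[{"x":0.3,"y":-3.5,"z":-1,"turn":0.025},{"x":0.3,"y":-3.5,"z":-1,"turn":0.025},{"x":0.3,"y":-3.5,"z":-1,"turn":0.025},{"x":0.3,"y":-3.5,"z":-1,"turn":0.025},{"x":0.3,"y":-3.5,"z":-1,"turn":0.025},{"x":0.3,"y":-3.5,"z":-1,"turn":0.025},{"x":0.3,"y":-3.5,"z":-1,"turn":0.025},{"x":0.3,"y":-3.5,"z":-1,"turn":0.025},{"x":0.3,"y":-3.5,"z":-1,"turn":0.025}]'
```

```text
$[0]: bad value
$[0]: bad value
```

```bash
python3 -m handwheel '[{"x":2,"y":-3.5,"z":0,"turn":0.03,"jaw":1},{"x":2,"y":-3.5,"z":0,"turn":0.03,"jaw":1},{"x":2,"y":-3.5,"z":0,"turn":0.03,"jaw":1},{"x":2,"y":-3.5,"z":0,"turn":0.03,"jaw":1},{"x":2,"y":-3.5,"z":0,"turn":0.03,"jaw":1},{"x":2,"y":-3.5,"z":0,"turn":0.03,"jaw":1},{"x":2,"y":-3.5,"z":0,"turn":0.03,"jaw":1},{"x":2,"y":-3.5,"z":0,"turn":0.03,"jaw":1},{"x":2,"y":-3.5,"z":0,"turn":0.03,"jaw":1},{"x":2,"y":-3.5,"z":0,"turn":0.03,"jaw":1}]' 20
```

```text
time_s: 0.98
ee_pos: [0.4588, 0.2446, 0.2563]
ee_rot: [0.038, 0.706, -0.038, 0.706]
wrist_force: [0.3, 0.6, 0.2]
gripper_width: 0.0855
```

```bash
python3 -m handwheel '[{"x":0.57,"y":-3.33,"z":-0.8,"turn":0.024,"jaw":1},{"x":0.57,"y":-3.33,"z":-0.8,"turn":0.024,"jaw":1},{"x":0.57,"y":-3.33,"z":-0.8,"turn":0.024,"jaw":1},{"x":0.57,"y":-3.33,"z":-0.8,"turn":0.024,"jaw":1},{"x":0.57,"y":-3.33,"z":-0.8,"turn":0.024,"jaw":1},{"x":0.57,"y":-3.33,"z":-0.8,"turn":0.024,"jaw":1},{"x":0.57,"y":-3.33,"z":-0.8,"turn":0.024,"jaw":1},{"x":0.57,"y":-3.33,"z":-0.8,"turn":0.024,"jaw":1},{"x":0.57,"y":-3.33,"z":-0.8,"turn":0.024,"jaw":1},{"x":0.57,"y":-3.33,"z":-0.8,"turn":0.024,"jaw":1},{"x":0.57,"y":-3.33,"z":-0.8,"turn":0.024,"jaw":1},{"x":0.57,"y":-3.33,"z":-0.8,"turn":0.024,"jaw":1}]'
cat >> h.py <<'E'
def rect(im,C,lo,hi,z,near,rad=.06):
    "largest colour blob near a world point -> min-area rectangle on plane z"
    m=cv2.inRange(cv2.cvtColor(im,cv2.COLOR_RGB2HSV),lo,hi)
    c0=proj(C,np.r_[near,z])[0]; c1=proj(C,np.r_[np.array(near)+[0,rad],z])[0]
    k=np.zeros_like(m); cv2.circle(k,tuple(int(v) for v in c0),int(np.linalg.norm(c1-c0)),255,-1)
    cs,_=cv2.findContours(m&k,cv2.RETR_EXTERNAL,cv2.CHAIN_APPROX_NONE); c=max(cs,key=cv2.contourArea)
    P=np.array([onz(C,u,v,z)[:2] for u,v in c[:,0].astype(float)],np.float32)
    return np.round(np.r_[[*cv2.minAreaRect(P)[0]],[*cv2.minAreaRect(P)[1]]],4),round(cv2.minAreaRect(P)[2],2)
def tcp():
    s=robot.observe(); q=R.from_quat(s["ee_rot"]).as_matrix()
    print("t",round(s["time_s"],2),"tcp",np.round(s["ee_pos"],4),"jaw deg",round(np.degrees(np.arctan2(q[1,1],q[0,1])),2),"F",np.round(s["wrist_force"],1),"w",round(s["gripper_width"],4),"q6",round(s["joint_positions"][5],2))
E
python3 - <<'E'
from h import *
tcp(); im,C=shot("wrist","w1"); print(rect(im,C,(0,0,190),(180,60,255),.008,(.527,-.155)))
E
```

```text
time_s: 1.98
ee_pos: [0.5266, -0.1549, 0.1598]
ee_rot: [-0.064, 0.704, 0.064, 0.704]
wrist_force: [0.9, -0.6, 0.3]
gripper_width: 0.0857
t 1.98 tcp [ 0.5266 -0.1549  0.1598] jaw deg 100.33 F [ 0.9 -0.6  0.3] w 0.0857 q6 -2.09
(array([ 0.5271, -0.1565,  0.043 ,  0.0429]), 9.1)
```

View pics/w1.png

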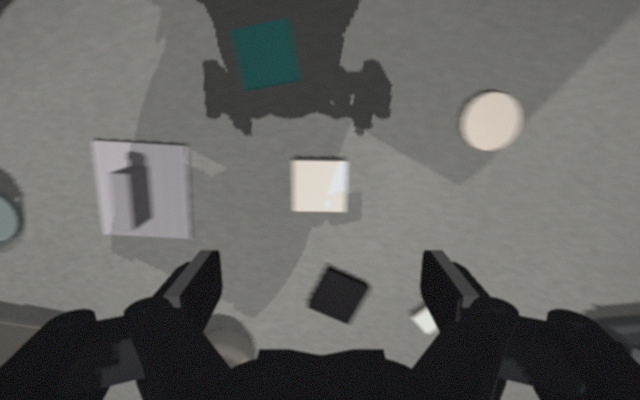

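Blank confirmed at (320,185) in the wrist view, 43 x 43 mm; slide (142,190), black look-alike (338,294).

```bash
python3 -m handwheel '[{"x":0.05,"y":-0.16,"z":-2,"turn":-0.02,"jaw":0.65},{"x":0,"y":0,"z":-2,"turn":0,"jaw":0.65},{"x":0,"y":0,"z":-2,"turn":0,"jaw":0.65},{"x":0,"y":0,"z":-2,"turn":0,"jaw":0.65},{"x":0,"y":0,"z":-2,"turn":0,"jaw":0.65},{"x":0,"y":0,"z":-1.2,"turn":0,"jaw":0.65},{"x":0,"y":0,"z":-0.8,"turn":0,"jaw":0.65},{"x":0,"y":0,"z":-0.5,"turn":0,"jaw":0.65},{"x":0,"y":0,"z":0,"turn":0,"jaw":0.65}]' 20
python3 -m handwheel '[{"x":0,"y":0,"z":-0.3,"turn":0,"jaw":0.65},{"x":0,"y":0,"z":-0.2,"turn":0,"jaw":0.65},{"x":0,"y":0,"z":0,"turn":0,"jaw":0.65}]' 20
```

```text
time_s: 2.78
ee_pos: [0.5271, -0.1546, 0.0348]
ee_rot: [-0.056, 0.705, 0.056, 0.705]
wrist_force: [0.4, 0.1, 0.6]
gripper_width: 0.0553
time_s: 3.03
ee_pos: [0.5275, -0.1548, 0.0306]
ee_rot: [-0.056, 0.705, 0.056, 0.705]
wrist_force: [-0.3, 0.7, 0.2]
gripper_width: 0.0558
```

```bash
python3 -m handwheel '[{"x":0,"y":-0.15,"z":-0.25,"turn":0,"jaw":0.65},{"x":0,"y":0,"z":0,"turn":0,"jaw":0.65},{"x":0,"y":0,"z":0,"turn":0,"jaw":0.3},{"x":0,"y":0,"z":0,"turn":0,"jaw":0.3},{"x":0,"y":0,"z":0,"turn":0,"jaw":0.3},{"x":0,"y":0,"z":0,"turn":0,"jaw":0.3},{"x":0,"y":0,"z":0,"turn":0,"jaw":0.3},{"x":0,"y":0,"z":0,"turn":0,"jaw":0.3}]' 20
```

```text
time_s: 3.7
ee_pos: [0.5273, -0.1563, 0.028]
ee_rot: [-0.056, 0.705, 0.056, 0.705]
wrist_force: [-2.1, -0.5, 6.2]
gripper_width: 0.043
```

```bash
python3 -m handwheel '[{"x":0,"y":0,"z":1,"turn":0,"jaw":0.3},{"x":0,"y":0,"z":3,"turn":0,"jaw":0.3},{"x":0,"y":0,"z":3,"turn":0,"jaw":0.3},{"x":1.5,"y":2,"z":3,"turn":0.01,"jaw":0.3},{"x":1.5,"y":3.4,"z":1.5,"turn":0.01,"jaw":0.3},{"x":1.5,"y":3.5,"z":1.5,"turn":0.01,"jaw":0.3},{"x":1.5,"y":3.6,"z":1.5,"turn":0.01,"jaw":0.3},{"x":1.5,"y":3.6,"z":1.5,"turn":0.01,"jaw":0.3},{"x":1.5,"y":3.6,"z":1.5,"turn":0.01,"jaw":0.3},{"x":1.5,"y":3.6,"z":1.5,"turn":0.01,"jaw":0.3},{"x":1.5,"y":3.6,"z":0.3,"turn":0.01,"jaw":0.3},{"x":1.4,"y":3.6,"z":0,"turn":0.01,"jaw":0.3}]' 30
python3 -m handwheel '[{"x":1,"y":3.6,"z":0,"turn":0.015,"jaw":0.3},{"x":0.5,"y":1.2,"z":0,"turn":0,"jaw":0.3},{"x":0,"y":0,"z":0,"turn":0,"jaw":0.3}]' 30
python3 - <<'E'
from h import *
tcp(); shot("wrist","w2")
E
```

```text
time_s: 4.7
ee_pos: [0.6621, 0.1505, 0.2231]
ee_rot: [-0.088, 0.701, 0.088, 0.703]
wrist_force: [1.5, -1.1, -1.7]
gripper_width: 0.0422
time_s: 4.95
ee_pos: [0.6764, 0.1998, 0.2209]
ee_rot: [-0.094, 0.701, 0.094, 0.701]
wrist_force: [-1.6, -0.6, -1.3]
gripper_width: 0.0428
t 4.95 tcp [0.6764 0.1998 0.2209] jaw deg 105.32 F [-1.6 -0.6 -1.3] w 0.0428 q6 -1.59
```

View pics/w2.png

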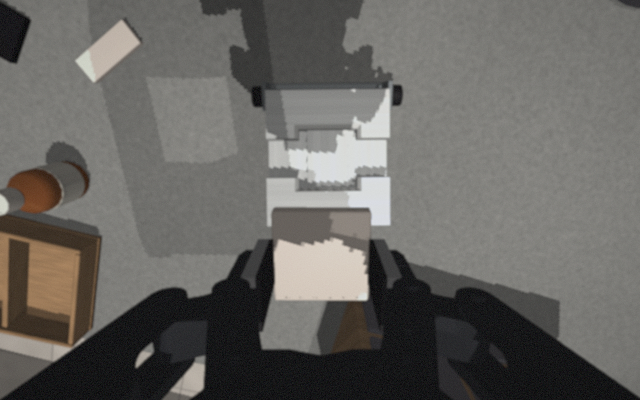

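```bash
python3 -c "
import cv2
a=cv2.imread('pics/w2.png')[75:235,245:410]
a=cv2.convertScaleAbs(a,alpha=1.0);cv2.imwrite('pics/w2c.png',cv2.resize(a,(742,600)[:2] if 0 else (619,600),interpolation=cv2.INTER_CUBIC))"
```

```text
(no output)
```

View pics/w2c.png

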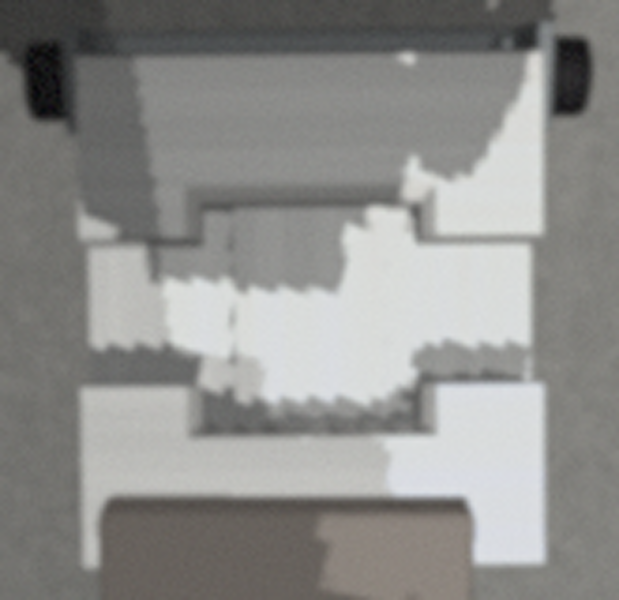

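```bash
python3 - <<'E'
from h import *
from scipy.optimize import least_squares
C=load("w2")[1]
px=np.array([(78,55),(545,52),(545,565),(80,567),(78,240),(80,386),(545,236),(545,381),(188,188),(434,188),(434,435),(188,435)],float)/3.75+[245,75]
L=np.array([(-55,50),(-55,-50),(55,-50),(55,50),(-16,50),(16,50),(-16,-50),(16,-50),(-27,27),(-27,-27),(27,-27),(27,27)])/1e3
L=np.c_[L,np.zeros(len(L))]
# known plate size: pose (x,y,z,yaw,tilt) from the measured corner pixels
M=lambda p:R.from_euler("ZY",[p[3],-p[4]])
r=lambda p:(proj(C,M(p).apply(L)+p[:3])-px).ravel()
s=least_squares(r,[.651,.197,.068,.257,.27]);p=s.x
print(p.round(4),"rms px",np.sqrt((s.fun**2).mean()),"z expected",.036+.055*np.sin(p[4])+.02*np.cos(p[4]))
# fixed z consistent with hinge
r2=lambda q:r([q[0],q[1],.036+.055*np.sin(q[3])+.02*np.cos(q[3]),q[2],q[3]])
s=least_squares(r2,[.651,.197,.257,.27]);print(s.x.round(4),np.sqrt((s.fun**2).mean()))
tcp()
E
```

```text
[ 0.6524  0.1984  0.0698 -2.869   2.8775] rms px 0.4632394418427392 z expected 0.031052006399613516
[ 0.6551  0.1998 -2.8704 -3.6395] 5.410375648729813
t 5.0 tcp [0.6759 0.1978 0.2207] jaw deg 105.27 F [ 0.2  0.2 -0.7] w 0.0422 q6 -1.6
```

```bash
python3 - <<'E'
from h import *
from scipy.optimize import least_squares
C=load("w2")[1]
px=np.array([(78,55),(545,52),(545,565),(80,567),(78,240),(80,386),(545,236),(545,381),(188,188),(434,188),(434,435),(188,435)],float)/3.75+[245,75]
L=np.array([(-55,-50),(-55,50),(55,50),(55,-50),(-16,-50),(16,-50),(-16,50),(16,50),(-27,-27),(-27,27),(27,27),(27,-27)])/1e3
L=np.c_[L,np.zeros(len(L))]
r=lambda p:(proj(C,R.from_euler("ZY",[p[3],-p[4]]).apply(L)+p[:3])-px).ravel()
s=least_squares(r,[.651,.197,.068,.257,.27]);p=s.x
print(p.round(4),"rms px",np.sqrt((s.fun**2).mean()),"z expected",.036+.055*np.sin(p[4])+.02*np.cos(p[4]))
r2=lambda q:r([q[0],q[1],.036+.055*np.sin(q[3])+.02*np.cos(q[3]),q[2],q[3]])
s=least_squares(r2,[.651,.197,.257,.27]);print(s.x.round(4),np.sqrt((s.fun**2).mean()))
E
```

```text
[0.6524 0.1984 0.0698 0.2726 0.2641] rms px 0.4632394418430972 z expected 0.06966488412151318
[0.6524 0.1984 0.2726 0.2656] 0.4634618758963708
```

```bash
python3 -m handwheel '[{"x":-1.2,"y":0.04,"z":0,"turn":0.003,"jaw":0.3},{"x":-1.1,"y":0.04,"z":0,"turn":0.003,"jaw":0.3},{"x":0,"y":0,"z":-2,"turn":0,"jaw":0.3},{"x":0,"y":0,"z":-2.5,"turn":0,"jaw":0.3},{"x":0,"y":0,"z":-2.5,"turn":0,"jaw":0.3},{"x":0,"y":0,"z":-2,"turn":0,"jaw":0.3},{"x":0,"y":0,"z":-1,"turn":0,"jaw":0.3},{"x":0,"y":0,"z":0,"turn":0,"jaw":0.3},{"x":0,"y":0,"z":0,"turn":0,"jaw":0.3}]' 30; python3 -c "
from h import *
tcp()"
```

```text
time_s: 5.75
ee_pos: [0.6531, 0.1964, 0.1211]
ee_rot: [-0.095, 0.701, 0.095, 0.701]
wrist_force: [0.1, -0.2, -1.1]
gripper_width: 0.0427
t 5.75 tcp [0.6531 0.1964 0.1211] jaw deg 105.44 F [ 0.1 -0.2 -1.1] w 0.0427 q6 -1.59
```

```bash
python3 -m handwheel '[{"x":0,"y":0.2,"z":0,"turn":0.003,"jaw":0.3},{"x":0,"y":0,"z":-0.8,"turn":0,"jaw":0.3},{"x":0,"y":0,"z":-0.8,"turn":0,"jaw":0.3},{"x":0,"y":0,"z":0,"turn":0,"jaw":0.3}]'; python3 -m handwheel '[{"x":0,"y":0,"z":-0.4,"turn":0,"jaw":0.3},{"x":0,"y":0,"z":-0.3,"turn":0,"jaw":0.3},{"x":0,"y":0,"z":-0.2,"turn":0,"jaw":0.3},{"x":0,"y":0,"z":-0.2,"turn":0,"jaw":0.3},{"x":0,"y":0,"z":-0.1,"turn":0,"jaw":0.3},{"x":0,"y":0,"z":0,"turn":0,"jaw":0.3}]'
```

```text
time_s: 6.08
ee_pos: [0.6524, 0.199, 0.1034]
ee_rot: [-0.096, 0.701, 0.096, 0.7]
wrist_force: [-1.4, -1.2, -0.9]
gripper_width: 0.0423
time_s: 6.58
ee_pos: [0.653, 0.1991, 0.0924]
ee_rot: [-0.096, 0.701, 0.096, 0.7]
wrist_force: [-0.6, 0.2, -0.2]
gripper_width: 0.0425
```

```bash
python3 -m handwheel '[{"x":0,"y":0,"z":-0.15,"turn":0,"jaw":0.3},{"x":0,"y":0,"z":0,"turn":0,"jaw":0.3},{"x":0,"y":0,"z":0,"turn":0,"jaw":0.3}]'
```

```text
time_s: 6.83
ee_pos: [0.653, 0.1991, 0.0916]
ee_rot: [-0.096, 0.701, 0.096, 0.701]
wrist_force: [-2.9, -0.5, 7.3]
gripper_width: 0.0425
```

Contact felt (7 N). Open gently and rise, then look.

```bash
python3 -m handwheel '[{"x":0,"y":0,"z":0,"turn":0,"jaw":0.58},{"x":0,"y":0,"z":0,"turn":0,"jaw":0.65},{"x":0,"y":0,"z":0,"turn":0,"jaw":0.75},{"x":0,"y":0,"z":0.5,"turn":0,"jaw":0.75},{"x":0,"y":0,"z":1,"turn":0,"jaw":0.75},{"x":0,"y":0,"z":2,"turn":0,"jaw":0.75},{"x":0,"y":0,"z":3,"turn":0,"jaw":0.75},{"x":0,"y":0,"z":3,"turn":0,"jaw":0.75},{"x":0,"y":0,"z":2,"turn":0,"jaw":0.75},{"x":0,"y":0,"z":0,"turn":0,"jaw":0.75}]'
python3 - <<'E'
from h import *
tcp(); im,C=shot("wrist","w3"); c=proj(C,[.6524,.1984,.0697])[0]; print(c)
x,y=[int(v) for v in c]; a=im[y-75:y+85,x-85:x+85]; cv2.imwrite("pics/w3c.png",cv2.resize(a[:,:,::-1],None,fx=3.7,fy=3.7,interpolation=cv2.INTER_CUBIC))
E
```

```text
time_s: 7.67
ee_pos: [0.6555, 0.1998, 0.2121]
ee_rot: [-0.096, 0.698, 0.097, 0.703]
wrist_force: [1.4, -1.0, 0.8]
gripper_width: 0.0638
t 7.67 tcp [0.6555 0.1998 0.2121] jaw deg 105.65 F [ 1.4 -1.   0.8] w 0.0638 q6 -1.59
[321.40005781 183.65233761]
```

View pics/w3c.png

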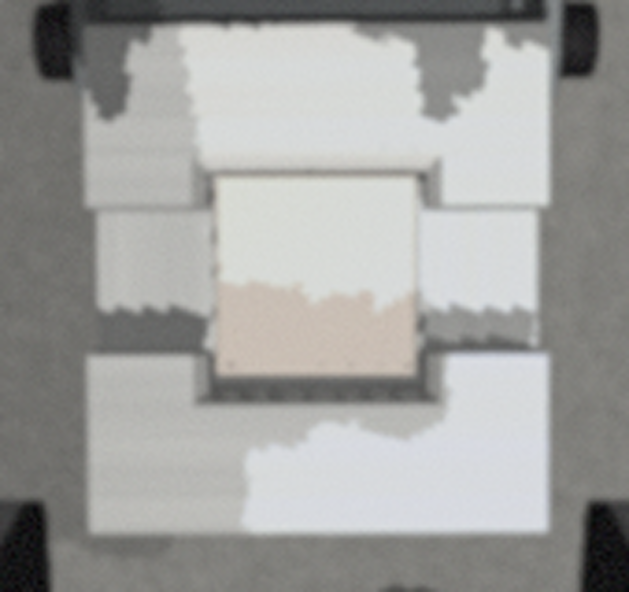

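Blank lies square in the cavity ((218–417)x(175–377) in the crop), equal gaps left/right, resting on the low wall. Now to the slide.

```bash
python3 -m handwheel '[{"x":-0.6,"y":-2,"z":0,"turn":-0.01,"jaw":0.75},{"x":-0.65,"y":-3.4,"z":0,"turn":-0.01,"jaw":0.75},{"x":-0.65,"y":-3.5,"z":0,"turn":-0.01,"jaw":0.75},{"x":-0.65,"y":-3.5,"z":0,"turn":-0.01,"jaw":0.75},{"x":-0.65,"y":-3.5,"z":0,"turn":-0.01,"jaw":0.75},{"x":-0.65,"y":-3.5,"z":0,"turn":-0.01,"jaw":0.75},{"x":-0.65,"y":-3.5,"z":0,"turn":-0.01,"jaw":0.75},{"x":-0.65,"y":-3.5,"z":0,"turn":-0.01,"jaw":0.75},{"x":-0.65,"y":-3.5,"z":0,"turn":-0.01,"jaw":0.75},{"x":-0.65,"y":-3.5,"z":0,"turn":-0.01,"jaw":0.75},{"x":-0.65,"y":-3.5,"z":0,"turn":-0.01,"jaw":0.75},{"x":-0.65,"y":-3.5,"z":0,"turn":-0.01,"jaw":0.75}]'
python3 -m handwheel '[{"x":-0.65,"y":-3.5,"z":0,"turn":-0.01,"jaw":0.75},{"x":-0.6,"y":-3.5,"z":0,"turn":-0.01,"jaw":0.75},{"x":-0.6,"y":-2.6,"z":0,"turn":-0.02,"jaw":0.75},{"x":0,"y":0,"z":0,"turn":0,"jaw":0.75},{"x":0,"y":0,"z":0,"turn":0,"jaw":0.75}]'
python3 - <<'E'
from h import *
tcp(); im,C=shot("wrist","w4"); c=proj(C,[.5583,-.3006,.005])[0]; print(c)
x,y=[int(v) for v in c]; hs=cv2.cvtColor(im,cv2.COLOR_RGB2HSV)
for d in(-25,25): print(hs[y,x+d])
a=im[max(y-80,0):y+80,x-100:x+100]; cv2.imwrite("pics/w4c.png",cv2.resize(a[:,:,::-1],None,fx=3.7,fy=3.7,interpolation=cv2.INTER_CUBIC)); print(max(y-80,0),x-100)
for v in(110,125,140): print(rect(im,C,(0,0,v),(180,60,255),.005,(.5583,-.3006),.065))
E
```

```text
time_s: 8.72
ee_pos: [0.5746, -0.2064, 0.2057]
ee_rot: [-0.054, 0.705, 0.054, 0.705]
wrist_force: [1.4, -0.4, 0.1]
gripper_width: 0.0639
time_s: 9.13
ee_pos: [0.5561, -0.3021, 0.2055]
ee_rot: [-0.039, 0.706, 0.039, 0.706]
wrist_force: [-0.5, 0.0, -0.9]
gripper_width: 0.0642
t 9.13 tcp [ 0.5561 -0.3021  0.2055] jaw deg 96.34 F [-0.5  0.  -0.9] w 0.0642 q6 -2.23
[322.81333373 176.09168847]
[156   6 202]
[160   9 174]
96 222
(array([ 0.5623, -0.301 ,  0.1283,  0.1303]), 86.07)
(array([ 0.5618, -0.2923,  0.1207,  0.1143]), 34.32)
(array([ 0.5617, -0.2916,  0.1199,  0.113 ]), 34.72)
```

View pics/w4c.png

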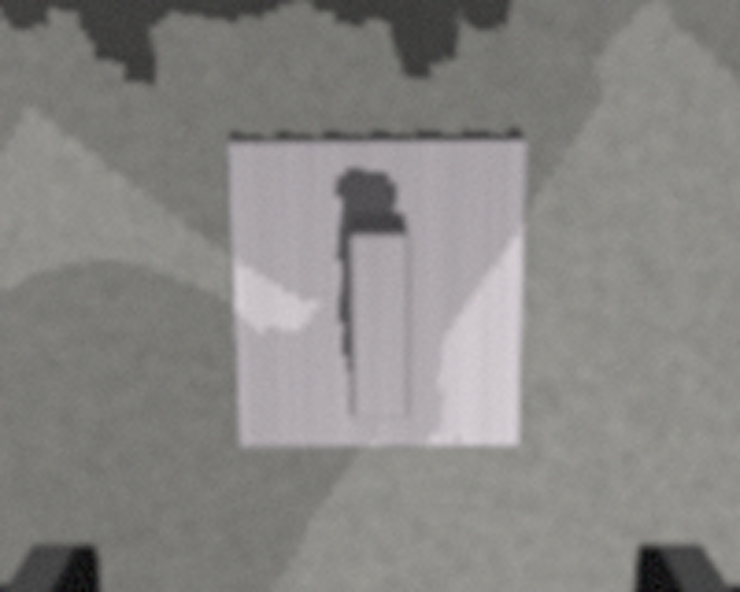

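```bash
python3 - <<'E'
from h import *
C=load("w4")[1]
for z,q in((.005,[(230,140),(527,140),(520,446),(240,446)]),(.037,[(349,233),(408,233),(409,416),(351,416)])):
    P=np.array([onz(C,u/3.7+222,v/3.7+96,z) for u,v in q],np.float32)[:,:2]
    x=(P[2]+P[3]-P[0]-P[1])/2; y=(P[1]+P[2]-P[0]-P[3])/2
    print(P.mean(0),np.linalg.norm(x),np.linalg.norm(y),np.degrees(np.arctan2(x[1],x[0])),np.degrees(np.arctan2(-y[0],y[1])))
E
```

```text
[ 0.55862975 -0.29890543] 0.08207825 0.07566376 6.807468 6.35789
[ 0.5583753  -0.29928768] 0.044756252 0.01390146 6.9889183 6.3575673
```

```bash
python3 -m handwheel '[{"x":0.12,"y":0.15,"z":-2,"turn":0.004,"jaw":0.55},{"x":0.12,"y":0.15,"z":-2.5,"turn":0,"jaw":0.55},{"x":0,"y":0,"z":-2.5,"turn":0,"jaw":0.55},{"x":0,"y":0,"z":-2.5,"turn":0,"jaw":0.55},{"x":0,"y":0,"z":-2.5,"turn":0,"jaw":0.55},{"x":0,"y":0,"z":-2,"turn":0,"jaw":0.55},{"x":0,"y":0,"z":-1,"turn":0,"jaw":0.55},{"x":0,"y":0,"z":-0.5,"turn":0,"jaw":0.55},{"x":0,"y":0,"z":0,"turn":0,"jaw":0.55},{"x":0,"y":0,"z":0,"turn":0,"jaw":0.55}]' 40; python3 -c "
from h import *
tcp()"
```

```text
time_s: 10.02
ee_pos: [0.56, -0.2977, 0.0519]
ee_rot: [-0.042, 0.706, 0.041, 0.706]
wrist_force: [1.2, 0.6, 0.4]
gripper_width: 0.0474
t 10.02 tcp [ 0.56   -0.2977  0.0519] jaw deg 96.74 F [1.2 0.6 0.4] w 0.0474 q6 -2.22
```

```bash
python3 -m handwheel '[{"x":-0.1,"y":-0.13,"z":-0.8,"turn":0,"jaw":0.55},{"x":0,"y":0,"z":-0.3,"turn":0,"jaw":0.4},{"x":0,"y":0,"z":0,"turn":0,"jaw":0},{"x":0,"y":0,"z":0,"turn":0,"jaw":0},{"x":0,"y":0,"z":0,"turn":0,"jaw":0},{"x":0,"y":0,"z":0,"turn":0,"jaw":0},{"x":0,"y":0,"z":0,"turn":0,"jaw":0},{"x":0,"y":0,"z":0,"turn":0,"jaw":0}]' 40; python3 -c "
from h import *
tcp()"
```

```text
time_s: 10.68
ee_pos: [0.5585, -0.2992, 0.0403]
ee_rot: [-0.041, 0.706, 0.041, 0.706]
wrist_force: [-1.1, 0.2, 1.8]
gripper_width: 0.0132
t 10.68 tcp [ 0.5585 -0.2992  0.0403] jaw deg 96.71 F [-1.1  0.2  1.8] w 0.0132 q6 -2.23
```

```bash
python3 -m handwheel '[{"x":0,"y":0,"z":0.5,"turn":0,"jaw":0},{"x":0,"y":0,"z":1.5,"turn":0,"jaw":0},{"x":0,"y":0.5,"z":2.5,"turn":0,"jaw":0},{"x":0.4,"y":1.5,"z":2.5,"turn":0.01,"jaw":0},{"x":0.4,"y":2,"z":2.5,"turn":0.01,"jaw":0},{"x":0.4,"y":2.5,"z":2.5,"turn":0.01,"jaw":0},{"x":0.4,"y":2.5,"z":2,"turn":0.01,"jaw":0},{"x":0.4,"y":2.5,"z":1.5,"turn":0.01,"jaw":0},{"x":0.4,"y":2.5,"z":0.5,"turn":0.01,"jaw":0},{"x":0.4,"y":2.5,"z":0,"turn":0.01,"jaw":0},{"x":0.4,"y":2.5,"z":0,"turn":0.01,"jaw":0},{"x":0.4,"y":2.5,"z":0,"turn":0.01,"jaw":0}]'
python3 -m handwheel '[{"x":0.4,"y":2.5,"z":0,"turn":0.01,"jaw":0},{"x":0.4,"y":2.5,"z":0,"turn":0.01,"jaw":0},{"x":0.4,"y":2.5,"z":0,"turn":0.01,"jaw":0},{"x":0.4,"y":2.5,"z":0,"turn":0.01,"jaw":0},{"x":0.4,"y":2.5,"z":0,"turn":0.01,"jaw":0},{"x":0.4,"y":2.5,"z":0,"turn":0.01,"jaw":0},{"x":0.4,"y":2.5,"z":0,"turn":0.005,"jaw":0},{"x":0.4,"y":2.5,"z":0,"turn":0,"jaw":0},{"x":0.4,"y":2.5,"z":0,"turn":0,"jaw":0},{"x":0.4,"y":2.5,"z":0,"turn":0,"jaw":0},{"x":0.4,"y":2.5,"z":0,"turn":0,"jaw":0},{"x":0,"y":0,"z":0,"turn":0,"jaw":0}]'; python3 -c "
from h import *
tcp()"
```

```text
time_s: 11.68
ee_pos: [0.5945, -0.0829, 0.2007]
ee_rot: [-0.073, 0.703, 0.073, 0.703]
wrist_force: [1.1, -0.3, -1.4]
gripper_width: 0.013
time_s: 12.68
ee_pos: [0.6389, 0.195, 0.2004]
ee_rot: [-0.096, 0.7, 0.097, 0.701]
wrist_force: [-1.0, -0.2, -1.8]
gripper_width: 0.0129
t 12.68 tcp [0.6389 0.195  0.2004] jaw deg 105.73 F [-1.  -0.2 -1.8] w 0.0129 q6 -1.6
```

```bash
python3 -m handwheel '[{"x":0.4,"y":0.1,"z":0,"turn":0,"jaw":0},{"x":0.34,"y":0.07,"z":0,"turn":0,"jaw":0},{"x":0,"y":0,"z":-1,"turn":0,"jaw":0},{"x":0,"y":0,"z":-2,"turn":0,"jaw":0},{"x":0,"y":0,"z":-2,"turn":0,"jaw":0},{"x":0,"y":0,"z":-1.2,"turn":0,"jaw":0},{"x":0,"y":0,"z":-0.6,"turn":0,"jaw":0},{"x":0,"y":0,"z":0,"turn":0,"jaw":0},{"x":0,"y":0,"z":0,"turn":0,"jaw":0}]'; python3 - <<'E'
from h import *
tcp(); shot("side","s2"); im,C=shot("wrist","w5"); 
E
```

```text
time_s: 13.43
ee_pos: [0.6461, 0.1922, 0.1323]
ee_rot: [-0.096, 0.701, 0.096, 0.701]
wrist_force: [0.8, 0.1, -1.2]
gripper_width: 0.0133
t 13.43 tcp [0.6461 0.1922 0.1323] jaw deg 105.57 F [ 0.8  0.1 -1.2] w 0.0133 q6 -1.6
```

```bash
python3 -m handwheel '[{"x":0,"y":0.45,"z":0,"turn":0,"jaw":0},{"x":0,"y":0,"z":-0.4,"turn":0,"jaw":0},{"x":0,"y":0,"z":-0.4,"turn":0,"jaw":0},{"x":0,"y":0,"z":-0.2,"turn":0,"jaw":0},{"x":0,"y":0,"z":0,"turn":0,"jaw":0}]'; python3 -m handwheel '[{"x":0,"y":0,"z":-0.2,"turn":0,"jaw":0},{"x":0,"y":0,"z":-0.1,"turn":0,"jaw":0},{"x":0,"y":0,"z":0,"turn":0,"jaw":0}]'
```

```text
time_s: 13.95
ee_pos: [0.6454, 0.197, 0.1214]
ee_rot: [-0.096, 0.701, 0.096, 0.7]
wrist_force: [-0.4, -0.6, -1.3]
gripper_width: 0.0131
time_s: 14.2
ee_pos: [0.6458, 0.197, 0.1189]
ee_rot: [-0.096, 0.701, 0.096, 0.7]
wrist_force: [-0.4, -0.6, -2.0]
gripper_width: 0.0133
```

```bash
for i in 1 2 3 4; do :; done; python3 -m handwheel '[{"x":0,"y":0,"z":-0.1,"turn":0,"jaw":0},{"x":0,"y":0,"z":-0.1,"turn":0,"jaw":0},{"x":0,"y":0,"z":0,"turn":0,"jaw":0}]'; python3 -m handwheel '[{"x":0,"y":0,"z":-0.1,"turn":0,"jaw":0},{"x":0,"y":0,"z":-0.1,"turn":0,"jaw":0},{"x":0,"y":0,"z":0,"turn":0,"jaw":0}]'
```

```text
time_s: 14.45
ee_pos: [0.646, 0.197, 0.1176]
ee_rot: [-0.096, 0.7, 0.096, 0.701]
wrist_force: [-3.8, -0.1, 6.1]
gripper_width: 0.0131
time_s: 14.7
ee_pos: [0.6453, 0.1968, 0.1159]
ee_rot: [-0.096, 0.701, 0.096, 0.7]
wrist_force: [-8.0, -1.9, 13.8]
gripper_width: 0.0129
```

```bash
python3 -m handwheel '[{"x":0,"y":0,"z":-0.1,"turn":0,"jaw":0},{"x":0,"y":0,"z":-0.1,"turn":0,"jaw":0},{"x":0,"y":0,"z":0,"turn":0,"jaw":0}]' 30; python3 -m handwheel '[{"x":0,"y":0,"z":-0.1,"turn":0,"jaw":0},{"x":0,"y":0,"z":-0.1,"turn":0,"jaw":0},{"x":0,"y":0,"z":0,"turn":0,"jaw":0}]'
```

```text
time_s: 14.95
ee_pos: [0.6447, 0.1967, 0.1138]
ee_rot: [-0.096, 0.701, 0.096, 0.7]
wrist_force: [-12.9, -4.2, 17.3]
gripper_width: 0.0131
time_s: 15.2
ee_pos: [0.6443, 0.1965, 0.1118]
ee_rot: [-0.096, 0.702, 0.096, 0.7]
wrist_force: [-15.0, -4.5, 18.3]
gripper_width: 0.0132
```

```bash
python3 -m handwheel '[{"x":0,"y":0,"z":-0.1,"turn":0,"jaw":0},{"x":0,"y":0,"z":-0.1,"turn":0,"jaw":0},{"x":0,"y":0,"z":0,"turn":0,"jaw":0}]' 30; python3 -m handwheel '[{"x":0,"y":0,"z":-0.1,"turn":0,"jaw":0},{"x":0,"y":0,"z":-0.1,"turn":0,"jaw":0},{"x":0,"y":0,"z":0,"turn":0,"jaw":0}]';python3 - <<'E'
from h import *
tcp(); im,C=shot("side","s3"); x,y=[int(v) for v in proj(C,[.6524,.1984,.08])[0]]; print(x,y)
im2,C2=shot("wrist","w6"); x2,y2=[int(v) for v in proj(C2,[.6524,.1984,.07])[0]];print(x2,y2)
a=cv2.resize(im[y-35:y+35,x-47:x+47],(800,596),interpolation=cv2.INTER_CUBIC); cv2.imwrite("pics/s3c.png",a[:,:,::-1])
E
```

```text
time_s: 15.45
ee_pos: [0.6439, 0.1965, 0.1097]
ee_rot: [-0.096, 0.702, 0.096, 0.699]
wrist_force: [-16.7, -4.6, 18.7]
gripper_width: 0.0133
time_s: 15.7
ee_pos: [0.6437, 0.1964, 0.1076]
ee_rot: [-0.096, 0.702, 0.096, 0.699]
wrist_force: [-18.3, -6.1, 19.5]
gripper_width: 0.0136
t 15.7 tcp [0.6437 0.1964 0.1076] jaw deg 105.6 F [-18.3  -6.1  19.5] w 0.0136 q6 -1.59
321 128
321 258
```

View pics/s3c.png

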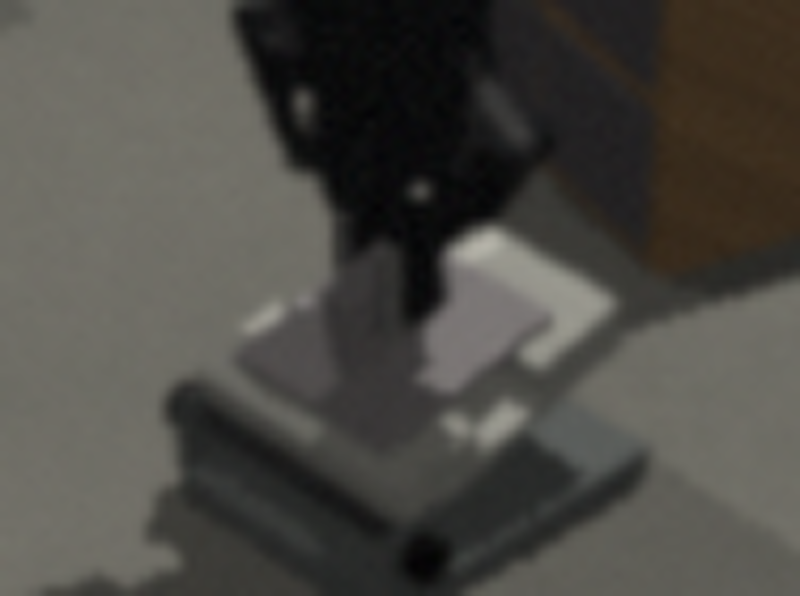

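View pics/w6.png

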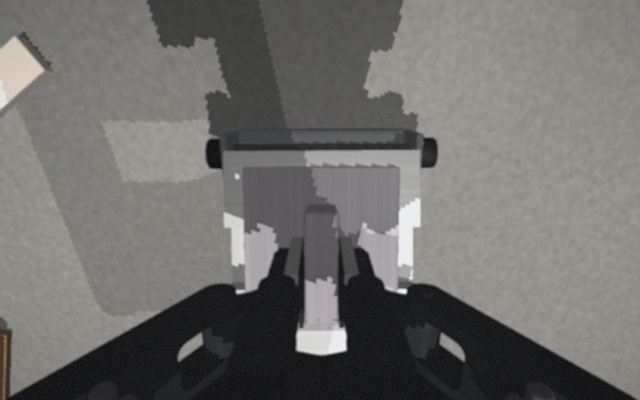

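Side view: slide pivoting in the pads, nearly flush; wrist view: margins left 23 px / right 20 px, near edge 17 px. Press on in small steps.

```bash
python3 -m handwheel '[{"x":0,"y":0,"z":-0.1,"turn":0,"jaw":0},{"x":0,"y":0,"z":0,"turn":0,"jaw":0}]' 30; python3 -m handwheel '[{"x":0,"y":0,"z":-0.1,"turn":0,"jaw":0},{"x":0,"y":0,"z":0,"turn":0,"jaw":0}]'; python3 - <<'E'
from h import *
tcp(); im,C=shot("wrist","w7")
# underside corners of a flush slide, offset dx along slope, predicted in the picture
M=R.from_euler("ZY",[.2726,-.2650]); f=np.array([.6524,.1984,.0697])
for n,L in(("plate near corners",[(-.055,-.05,0),(-.055,.05,0)]),("slide near top corners, flush",[(-.041,-.038,.005),(-.041,.038,.005)]),("rib top near",[(-.023,-.007,.037),(-.023,.007,.037)]),("rib top far",[(.023,-.007,.037),(.023,.007,.037)])):
    print(n,proj(C,M.apply(np.array(L))+f).round(1).tolist())
cv2.imwrite("pics/w7c.png",cv2.resize(im[120:360,200:445,::-1],None,fx=2.45,fy=2.45,interpolation=cv2.INTER_CUBIC))
E
```

```text
time_s: 15.97
ee_pos: [0.6436, 0.1964, 0.1066]
ee_rot: [-0.096, 0.702, 0.096, 0.699]
wrist_force: [-17.3, -6.2, 19.3]
gripper_width: 0.0134
time_s: 16.13
ee_pos: [0.6435, 0.1963, 0.1055]
ee_rot: [-0.096, 0.702, 0.096, 0.699]
wrist_force: [-17.8, -5.5, 19.5]
gripper_width: 0.013
t 16.13 tcp [0.6435 0.1963 0.1055] jaw deg 105.6 F [-17.8  -5.5  19.5] w 0.013 q6 -1.59
plate near corners [[222.6, 151.4], [421.2, 151.4]]
slide near top corners, flush [[244.2, 178.8], [399.6, 178.8]]
rib top near [[304.3, 221.0], [339.9, 221.0]]
rib top far [[304.4, 337.4], [339.8, 337.4]]
```

View pics/w7c.png

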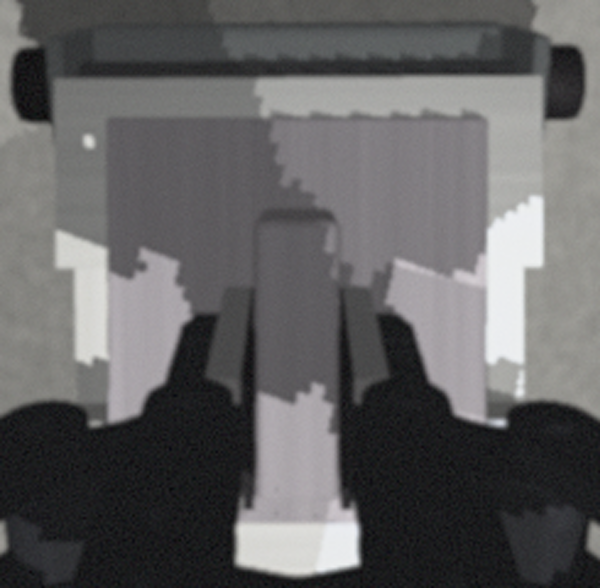

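Slide looks flush (near-edge width 155.5 px vs 155.4 predicted) but about 5.5 mm downslope of centre (near edge row 168 vs 179), and the pads now slip on the rib. It's already tilted: lift, shift upslope, re-press with a firmer grip.

```bash
python3 -m handwheel '[{"x":0,"y":0,"z":0,"turn":0,"jaw":0},{"x":0,"y":0,"z":0.3,"turn":0,"jaw":0},{"x":0,"y":0,"z":0.7,"turn":0,"jaw":0},{"x":0.25,"y":0.1,"z":0.3,"turn":0,"jaw":0},{"x":0,"y":0,"z":0,"turn":0,"jaw":0},{"x":0,"y":0,"z":0,"turn":0,"jaw":0}]' 60; python3 -c "
from h import *
tcp()"
```

```text
time_s: 16.68
ee_pos: [0.6489, 0.1982, 0.1185]
ee_rot: [-0.096, 0.7, 0.096, 0.701]
wrist_force: [-0.4, -0.1, -3.5]
gripper_width: 0.0128
t 16.68 tcp [0.6489 0.1982 0.1185] jaw deg 105.6 F [-0.4 -0.1 -3.5] w 0.0128 q6 -1.59
```

```bash
python3 -m handwheel '[{"x":0,"y":0,"z":-0.4,"turn":0,"jaw":0},{"x":0,"y":0,"z":-0.4,"turn":0,"jaw":0},{"x":0,"y":0,"z":-0.2,"turn":0,"jaw":0},{"x":0,"y":0,"z":0,"turn":0,"jaw":0}]' 60; python3 -m handwheel '[{"x":0,"y":0,"z":-0.1,"turn":0,"jaw":0},{"x":0,"y":0,"z":-0.1,"turn":0,"jaw":0},{"x":0,"y":0,"z":0,"turn":0,"jaw":0}]'; python3 -m handwheel '[{"x":0,"y":0,"z":-0.1,"turn":0,"jaw":0},{"x":0,"y":0,"z":0,"turn":0,"jaw":0}]'; python3 -c "
from h import *
tcp()"
```

```text
time_s: 17.02
ee_pos: [0.648, 0.1979, 0.1072]
ee_rot: [-0.096, 0.701, 0.096, 0.7]
wrist_force: [0.3, -0.6, -1.4]
gripper_width: 0.0125
time_s: 17.27
ee_pos: [0.6481, 0.198, 0.1068]
ee_rot: [-0.096, 0.701, 0.096, 0.7]
wrist_force: [-7.8, -1.2, 10.1]
gripper_width: 0.0128
time_s: 17.43
ee_pos: [0.648, 0.198, 0.1064]
ee_rot: [-0.096, 0.701, 0.096, 0.7]
wrist_force: [-10.4, -3.6, 20.8]
gripper_width: 0.0131
t 17.43 tcp [0.648  0.198  0.1064] jaw deg 105.6 F [-10.4  -3.6  20.8] w 0.0131 q6 -1.59
```

```bash
python3 -m handwheel '[{"x":0,"y":0,"z":-0.1,"turn":0,"jaw":0},{"x":0,"y":0,"z":0,"turn":0,"jaw":0},{"x":0,"y":0,"z":0,"turn":0,"jaw":0},{"x":0,"y":0,"z":0,"turn":0,"jaw":0}]' 60; python3 - <<'E'
from h import *
tcp(); im,C=shot("wrist","w8"); ims,S=shot("side","s8")
M=R.from_euler("ZY",[.2726,-.2650]); f=np.array([.6524,.1984,.0697])
P=lambda C,L:(proj(C,M.apply(np.array(L)/1e3)+f))
print("wrist: plate near",P(C,[(-55,-50,0),(-55,50,0)]).round(1).tolist(),"slide near",P(C,[(-41,-38,5),(-41,38,5)]).round(1).tolist(),"rib near",P(C,[(-23,-7,37),(-23,7,37)]).round(1).tolist(), "slip2mm", P(C,[(-43,-38,5)]).round(1).tolist())
a=cv2.resize(im[130:300,215:430,::-1],None,fx=3.5,fy=3.5,interpolation=cv2.INTER_CUBIC)[:, :752]
x,y=321,128; b=ims[y-35:y+35,x-47:x+47]
cv2.imwrite("pics/w8c.png",a); g=P(S,[(-41,-38,5),(-41,38,5),(41,-38,5),(-41,-38,0)]); print("side",g.round(1).tolist()); print(a.shape)
# edge row of the slide's near edge in wrist view by gradient, at several columns
G=cv2.GaussianBlur(cv2.cvtColor(im,cv2.COLOR_RGB2GRAY),(3,3),0).astype(float)
for c0 in range(255,395,12):
    col=G[160:200,c0-2:c0+3].mean(1); d=np.diff(col); k=d.argmin(); print(c0,160+k,round(d[k],1),end=" | ")
E
```

```text
time_s: 17.77
ee_pos: [0.648, 0.1979, 0.1064]
ee_rot: [-0.096, 0.701, 0.096, 0.701]
wrist_force: [-14.5, -4.1, 34.1]
gripper_width: 0.0133
t 17.77 tcp [0.648  0.1979 0.1064] jaw deg 105.6 F [-14.5  -4.1  34.1] w 0.0133 q6 -1.59
wrist: plate near [[221.4, 141.2], [421.0, 141.2]] slide near [[243.1, 168.4], [399.3, 168.5]] rib near [[303.4, 208.8], [339.1, 208.8]] slip2mm [[243.1, 164.3]]
side [[320.2, 145.0], [302.4, 133.6], [339.9, 127.5], [320.5, 146.2]]
(595, 752, 3)
255 167 -10.0 | 267 167 -10.4 | 279 167 -10.4 | 291 167 -11.8 | 303 167 -11.0 | 315 167 -18.6 | 327 166 -17.8 | 339 165 -16.6 | 351 167 -12.8 | 363 167 -18.0 | 375 166 -17.8 | 387 165 -16.2 |
```

View pics/w8c.png

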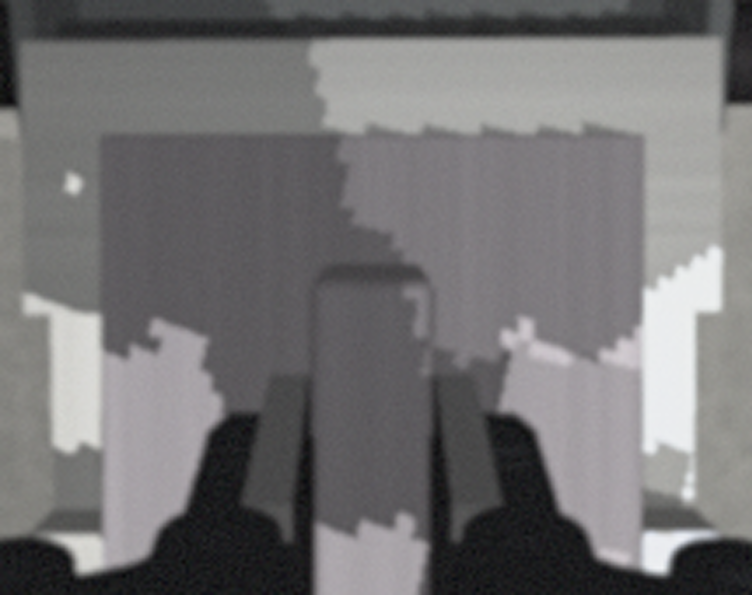

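Near edge row 168.3 (predicted 168.4), side margins 80/79 crop px, edges parallel. Ease the grip briefly under load so any residual tilt settles, then re-grip.

```bash
python3 -m handwheel '[{"x":0,"y":0,"z":0,"turn":0,"jaw":0},{"x":0,"y":0,"z":0,"turn":0,"jaw":0},{"x":0,"y":0,"z":0,"turn":0,"jaw":0},{"x":0,"y":0,"z":0,"turn":0,"jaw":0}]' 25; python3 -m handwheel '[{"x":0,"y":0,"z":0,"turn":0,"jaw":0},{"x":0,"y":0,"z":0,"turn":0,"jaw":0},{"x":0,"y":0,"z":0,"turn":0,"jaw":0}]' 60;  python3 - <<'E'
from h import *
tcp(); print("moment",np.round(robot.observe()["torque"],2)); im,C=shot("wrist","w9"); a=load("w8")[0]
# did the slide move between pictures?
def at(im,y0,y1,x0,x1): return np.float32(cv2.cvtColor(im[y0:y1,x0:x1],cv2.COLOR_RGB2GRAY))
print("near strip shift",cv2.phaseCorrelate(at(a,135,200,230,300),at(im,135,200,230,300)),"rib",cv2.phaseCorrelate(at(a,195,260,295,350),at(im,195,260,295,350)))
E
```

```text
time_s: 18.2
ee_pos: [0.648, 0.198, 0.1064]
ee_rot: [-0.096, 0.701, 0.096, 0.701]
wrist_force: [-15.6, -4.9, 33.1]
gripper_width: 0.0131
time_s: 18.45
ee_pos: [0.648, 0.198, 0.1064]
ee_rot: [-0.096, 0.701, 0.096, 0.701]
wrist_force: [-15.9, -5.1, 33.1]
gripper_width: 0.0128
t 18.45 tcp [0.648  0.198  0.1064] jaw deg 105.6 F [-15.9  -5.1  33.1] w 0.0128 q6 -1.59
moment [-0.63  2.01  0.05]
near strip shift ((-0.030261223220549027, 0.04857530699175783), 0.9430330234729214) rib ((0.03804603268480733, -0.022836825047939158), 1.03042181664043)
```

```bash
python3 -c "
from h import *
print(robot.job_done()); tcp()"
```

```text
the job is handed in; nothing more can be done
None
the job is handed in; nothing more can be done
```

I seated the square white blank in the cavity and released it, then took the steel slide by its rib. I pressed it down so that it tilted in the pads to the stage's slope of about 0.265 rad. I handed the job in at about 18.5 s, still gripping it at 60 N.

- **Blank:** the wrist picture after release showed it lying flat and square in the cavity, against the low wall.
- **First placing of the slide:** it came out about 5.5 mm downslope of centre, and the pads had begun to slip on the rib. I lifted it, shifted it upslope and pressed again.
- **Final position:** the near edge was at pixel row 168.3 against a predicted 168.4. The side margins were equal (80 and 79 crop pixels) and the edges parallel.
- **Press:** about 36 N square to the face. Easing the grip to 25 N under load moved nothing, so I take it to be flush.
- **Small disagreements:** the rib's near end was 2.5 px off its prediction and the slide's near edge looked 0.8% narrow. I put both down to picture noise and the rib's rounded end. I saved a last side picture but did not view it.

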